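# Knock a stuck casting out of its tilted sinker mould

### The arm

A 6-joint arm with a two-finger parallel gripper is mounted at the origin on a cart in front of the work surface, level with it; the furniture and walls round the work are solid. World frame = base frame: x ahead of the robot, y to its left, z up, the work surface at z = 0. Lengths are in m, angles in rad, forces in N, time in s.
With the tool pointing down it reaches from about 0.225 to 0.875 m from the base axis. Payload 3.4 kg.
Tool frame: the origin (TCP) lies at the very end of the fingers, on their centre line; the grasp point (between the pads) lies 19 mm behind it (manip.pinch_z is the distance from the TCP to the grasp point, in m); z points along the fingers, y is the line along which they close (so a half turn about z gives the same grasp; the last joint's range is limited). The gripper opens to 85 mm and grips with 20 to 120 N. Pads are 22 mm wide; open, the fingers measure 114 mm over their backs; the gripper's body (76 mm by 85 mm) begins 54 mm behind the grasp point. The pads swing forward as they close: fully open they stand 13 mm farther back than shut.
Start: joints at [1.077, 0.276, 1.505, -0, 1.361, -0.121], TCP at [0.209, 0.536, 0.197] pointing down, gripper open.
Joint ranges: [-2.89, 2.89], [-0.75, 2.08], [0.22, 2.7], [-1.18, 4.32], [0.11, 2.71], [-2.7, 2.7]. Speed limits (rad/s): [2.57, 2.57, 3.14, 3.14, 3.14, 3.14].

### API

Orientations are given as a unit quaternion [w, x, y, z].
In Python, from rig import manip gives the robot as it stands. The module is installed in compiled form; this text tells all that it offers.
- The arm moves only by the shell command python3 -m jog 'ROWS' [FORCE]. ROWS is JSON, a list of rows, each an object of numbers: "dx", "dy", "dz": the shift along the tool's x, y, z each as a share of 25 cm, from -1 to 1; "ax", "ay", "az": the turn, a rotation vector about the tool's x, y, z each as a share of 90 degrees, from -1 to 1; "grip": the opening, from -1 (shut) to 1 (fully open), so that 0 is half open. A call has 1 to 5 rows; each row is the pose to reach, as a shift and turn from the pose commanded when the call began, along the tool's axes at that moment; what a row does not reach only later rows make up. A row lasts 1/12 s, in which the tool goes at most 41.7 mm and 7.16 degrees, less where a joint would pass 70% of its speed; a pose out of reach is approached as far as the arm can. A call with a number of a shift or a turn outside -1 to 1 is refused whole. A call with a gripper value outside its range is refused whole. The fingers move at their own pace and stop on an object; FORCE is the grip in N (left out, the last holds). Time passes only in rows, so rows that repeat a pose let the fingers close. It gives the time, the measured TCP pose, the force, the opening and the grip force at its end, in the units of the state.
- manip.get_state(): the state, without advancing time (a new reading comes with each control period).
- manip.get_image(name): name is "side" or "top" or "wrist"; returns a dict with "img" (384x512x3 uint8, red, green, blue), "mtx" (3x3 intrinsics, pixels), "world_to_cam" (4x4, takes a point from world to camera coordinates); the wrist camera has in their place "T_tool_cam" (4x4, takes a point from camera to tool coordinates, whose origin is the TCP and whose axes are the flange's). Camera axes: x right, y down, z forward; pixel columns grow to the right and rows downward; lengths in m; the calibration is good to about 2 mm. A picture is of the moment at which its call begins: read the wrist's pose just before it. There is no depth.
- manip.sign_off(): hands the job in; it is judged then, once.
The state is a dict: "clock": time; "qpos": joint angles; "qd": joint speeds; "effort": joint torques, N m; "position": TCP position; "ee_rot": TCP orientation; "contact_force": force on the tool from outside, world axes, zero at the start; "moment": the same for the moment, N m; "width": finger opening in m; "gripper_force": force on a finger pad.
Only numpy, scipy, OpenCV 4.12 (cv2) and the standard library are available. Lean on these libraries where they do the work, as an engineer would, in place of code of your own. Each camera call takes 0.05 s, during which the arm holds its last target. There are 200 camera calls.

### The job

A cast sinker is stuck in the pocket of the tilted mould. Slide the steel cover plate fully up the slope by its black knob and leave it open, press the red pad of the lever fully down so that the knockout rod pushes the sinker up out of the pocket, then take the raised sinker and set it down gently, flat in the free part of the green tray. Do not lever the sinker against the closed cover, and leave the two sinkers in the tray and the loose things on the desk where they lie.

Things in the scene. Friction and masses are not known exactly. Their poses are not given: they have to be found in the camera images.
- mould: Aluminium mould block 100 x 76 x 33 mm on a fixed blue stand, leaning 30 degrees towards its front. Origin: centre of the round pocket's mouth on the block's face, 105 mm above the desk. x up the slope, y level (towards the lever), z square out of the face (the pocket's axis). Pocket 46 mm across, 21 mm deep; face free for 50 mm up- and down-slope, then a deck for the cover level with it.
- stand: The blue stand, fixed. Origin on the desk under the pocket's mouth, x ahead, y as the mould's. Its two side beams with dark gib bars run up the slope beside the pocket: inner edges 31 mm from its centre, outer 46 mm, tops 14 mm above the face, from 58 mm down-slope to 138 mm up-slope. Fingers do not fit between them and the sinker: take it square to the face, one finger up-slope, one down-slope.
- cover (a joint): Slide of the steel cover plate (64 mm along the slope x 74 x 6 mm) that lies over the pocket in the gibs: 0 m = closed, 0.095 m = fully open at its stop, up the slope (+x of the mould). It starts at 0 to 0.012, rubs with about 2.5 N and stays where it is left. Open, its lower edge is 63 mm up-slope of the pocket's centre.
- cover_knob (a point): Centre of the cover's black knob: 18 mm across, standing 22 mm out of the cover along the mould's z (7 to 29 mm above the block's face; this point is 18.7 mm above it), 18 mm down-slope of the cover's middle. Moves with the cover along the mould's x.
- lever (a joint): Hinge of the knockout lever under the block, pin along the slope: 0 rad = at rest, pad up; 0.5 rad = pad fully down, at its stop. The pad then has moved 49 mm against the mould's z and 6 mm along its +y. It takes 4 to 9 N on the pad (the sinker grips the pocket wall) and stays where it is left.
- lever_pad (a point): Middle of the upper face of the lever's round red pad, 34 mm across, on the mould's +y side. In the mould's frame it goes from y = 129, z = -15 mm at rest to y = 135, z = -64 mm fully down (x = 0); the pad's face leans 14 degrees inwards at rest and 14 degrees outwards when down. The lever's pin lies at y = 36, z = -52 mm.
- knockout_rod (a joint): Steel knockout rod, 12 mm across, rising through the hole in the pocket's floor: 0 m = down, 0.018 m = fully up (moves 0.036 m per rad of lever). It meets the sinker after 1.5 mm.
- sinker_centre (a point): Centre (half-way up) of the sinker in the mould: grey round puck, 44 mm across, 20 mm high, 0.1 to 0.21 kg, brass eyelet in its top. At first it sits tight, its top 1 mm below the block's face, hidden by the cover; fully raised it stands 15 mm out of the face and stays so. z is its axis.
- tray: Green tray 124 x 196 mm fixed on the desk, wall 4 mm thick and 16 mm high, floor 4 mm thick. Origin: centre of its underside; x across (inside 116 mm), y along its length (inside 188 mm), z up.
- tray_free (a point): Centre of the tray's free part, on the floor (4 mm above the desk), 48 mm from the tray's centre on its -y side; free 40 mm to each side of it along y and 58 mm along x.
- sinker_a_centre (a point): Centre of an earlier sinker of the same size lying flat in the tray, near its +y end.
- sinker_b_centre (a point): Centre of another earlier sinker of the same size lying flat in the tray, near its middle.
- pliers: Loose red-handled pliers, 183 x 46 mm, on the desk: leave alone. Origin under its middle.
- marker_pen: Loose marker pen, 135 mm long, on the desk: leave alone. Origin under its middle.
- glue_tube: Loose glue tube, 126 mm long, on the desk behind the mould: leave alone. Origin under its middle.
- float_red: Loose red and white fishing float, 84 mm long, on the desk behind: leave alone. Origin under its middle.
Mind the look-alikes: they are no part of the job. Of the things that look like the tray, the larger one is meant.

How it is judged:
By the outcome, as a careful person would: the job done as asked, in the order asked, and still so for the second after the job is handed in, with the robot touching nothing.
It also fails if it takes over 67 s, if anything falls off the work surface, if the arm or the gripper's body presses on something with over 40 N, if the wrist force passes 120 N, or if a joint passes its speed limit or range.

## Working session

There is one attempt and no reset: what is moved stays moved. The work goes in short steps, Python scripts to look and compute and a shell command to move; the robot and the scene stay as the last step left them, time stands still between calls to the robot, and variables do not carry over. Pictures are saved under pics/ and viewed, at most 10 in all, crops included, and the job is handed in when it is done.

```bash
mkdir -p pics
python3 - <<'E'
from rig import manip
import cv2,numpy as np
s=manip.get_state();print(s['clock'],s['position'],s['ee_rot'],s['width'])
for n in('side','top'):
    d=manip.get_image(n);cv2.imwrite(f'pics/{n}0.png',d['img'][:,:,::-1]);np.savez(f'{n}0.npz',**{k:d[k] for k in('img','mtx','world_to_cam')})
    W=np.linalg.inv(d['world_to_cam']);print(n,W.round(3).tolist(),d['mtx'].round(1).tolist())
E
```

```text
0.0 [0.2091483  0.53496353 0.19564817] [-2.80852753e-04  1.85321270e-01  9.82677562e-01 -8.69662503e-04] 0.08551546125126061
side [[0.998, -0.01, 0.059, 0.51], [-0.059, -0.338, 0.939, -1.014], [0.011, -0.941, -0.338, 0.471], [0.0, 0.0, 0.0, 1.0]] [[371.9, 0.0, 258.0], [0.0, 371.9, 187.2], [0.0, 0.0, 1.0]]
top [[-0.016, -0.996, 0.084, 0.48], [-1.0, 0.017, 0.012, 0.005], [-0.013, -0.084, -0.996, 1.299], [0.0, 0.0, 0.0, 1.0]] [[379.6, 0.0, 253.7], [0.0, 379.6, 188.4], [0.0, 0.0, 1.0]]
```

View pics/side0.png

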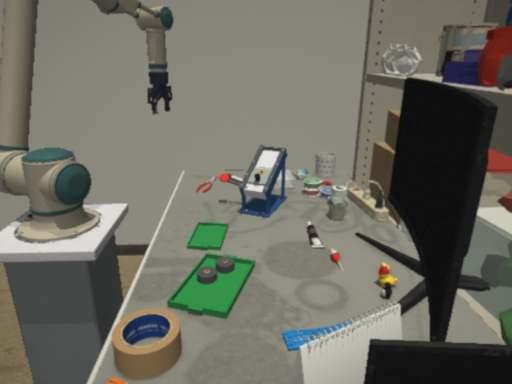

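View pics/top0.png

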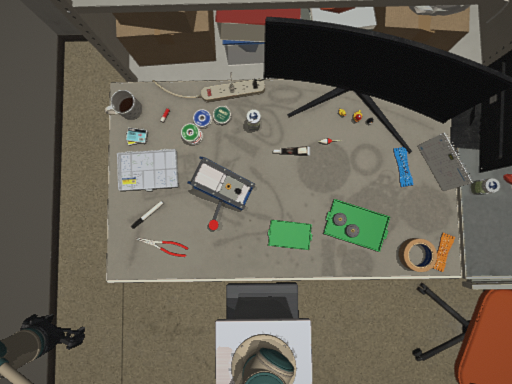

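Run:
```python
import cv2,numpy as np
t=cv2.imread('pics/top0.png');s=cv2.imread('pics/side0.png')
a=cv2.resize(t[145:245,170:270],(500,500),interpolation=2) 
b=cv2.resize(s[135:225,210:300],(500,500),interpolation=2)
a=cv2.resize(a,(400,400));b=cv2.resize(b,(400,400))
c=cv2.resize(t[190:260,260:400],(800,400)[:2])[:, :]
c=cv2.resize(t[195:255,260:400],(400,171))
out=np.vstack([np.hstack([a,b]),np.hstack([c,np.zeros((171,400,3),np.uint8)])])
cv2.imwrite('pics/crop1.png',out)
```

```text
(no output)
```

View pics/crop1.png

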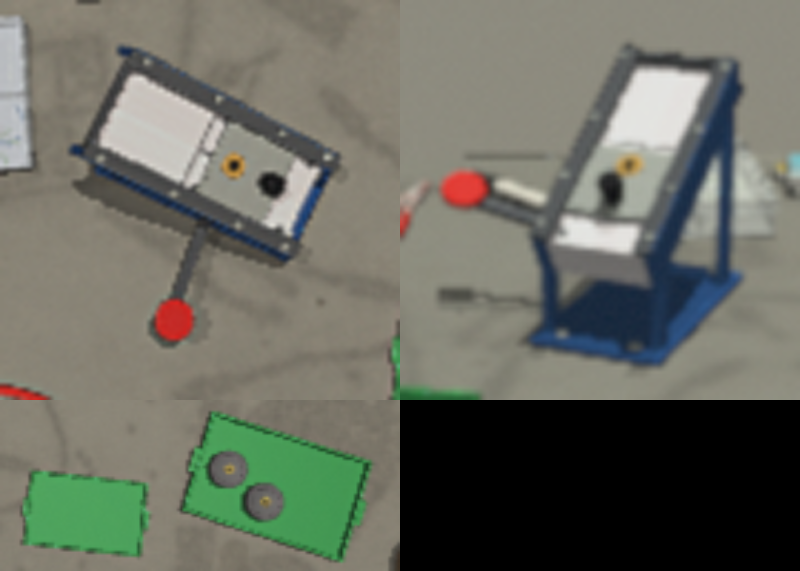

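```bash
cat > h.py <<'E'
import numpy as np,cv2
from scipy.spatial.transform import Rotation as R
def ray(d,px):
    W=np.linalg.inv(d['world_to_cam']);v=W[:3,:3]@np.linalg.inv(d['mtx'])@[px[0],px[1],1]
    return W[:3,3],v/np.linalg.norm(v)
def plane(d,px,z):
    o,v=ray(d,px);return o+v*(z-o[2])/v[2]
def tri(rs):
    A=sum(np.eye(3)-np.outer(v,v) for o,v in rs);b=sum((np.eye(3)-np.outer(v,v))@o for o,v in rs)
    p=np.linalg.solve(A,b);return p,[np.linalg.norm(np.cross(p-o,v)) for o,v in rs]
def blobs(m,roi=None):
    m=m.astype(np.uint8)
    if roi:
        k=np.zeros_like(m);x0,y0,x1,y1=roi;k[y0:y1,x0:x1]=1;m=m*k
    n,_,st,c=cv2.connectedComponentsWithStats(m)
    return sorted([(int(st[i,4]),c[i]) for i in range(1,n)],key=lambda t:-t[0])[:3]
def mframe(o,yaw):
    u=np.array([np.cos(yaw),np.sin(yaw),0]);k=np.array([0,0,1.])
    x=u*np.cos(np.pi/6)+k*.5; z=-u*.5+k*np.cos(np.pi/6)
    T=np.eye(4);T[:3,:3]=np.c_[x,np.cross(z,x),z];T[:3,3]=o;return T
E
python3 - <<'E'
from h import *
D={n:np.load(n+'0.npz') for n in('top','side')}
P={}
for n,rr,rk in(('top',(195,210,230,240),(232,184,246,198)),('side',(205,160,242,190),(250,165,266,188))):
    im=D[n]['img'].astype(int);r,g,b=im[...,0],im[...,1],im[...,2]
    red=blobs((r>150)&(g<70)&(b<70),rr); kn=blobs(im.max(2)<65,rk); print(n,red[:2],kn[:2])
    P[n]=(red[0][1],kn[0][1])
pad,e=tri([ray(D[n],P[n][0]) for n in P]);kn,f=tri([ray(D[n],P[n][1]) for n in P]);print('pad',pad,e,'knob',kn,f,np.linalg.norm(pad-kn))
im=D['top']['img'].astype(int);g=((im[...,1]>110)&(im[...,0]<90)&(im[...,2]<110)).astype(np.uint8)
cs=[c for c in cv2.findContours(g,0,2)[0] if cv2.contourArea(c)>300]
for c in cs:
    q=np.array([plane(D['top'],p[0],.014)[:2] for p in c],np.float32);print('tray',cv2.minAreaRect(q),cv2.contourArea(c))
# gib dark region
k=((im.max(2)<100)&(im.max(2)-im.min(2)<25)).astype(np.uint8);k2=np.zeros_like(k);k2[150:215,185:260]=k[150:215,185:260]
E
```

```text
top [(74, array([213.08108108, 224.59459459]))] [(26, array([237.53846154, 190.69230769]))]
side [(50, array([224.26, 177.34])), (7, array([208.71428571, 186.85714286]))] [(25, array([257.16, 177.2 ]))]
pad [0.47074734 0.15077615 0.08744883] [np.float64(0.0011355858761563035), np.float64(0.001135585876156407)] knob [0.57490419 0.07008611 0.11360584] [np.float64(0.0004296754162314433), np.float64(0.00042967541623165333)] 0.13432691723250548
tray ((0.432145893573761, -0.09722629189491272), (0.14632633328437805, 0.08773019909858704), 83.40137481689453) 996.0
tray ((0.46228644251823425, -0.3192542791366577), (0.20001648366451263, 0.1232900395989418), 71.15107727050781) 1907.5
```

```bash
cat >> h.py <<'E'
yaw=np.radians(65.3);u=np.array([np.cos(yaw),np.sin(yaw),0])
M=mframe(np.array([.5749,.0701,0])+.0225*u+[0,0,.105],yaw)
try:
    z=np.load('M.npy');M=z
except Exception: pass
RM=np.c_[np.cross(M[:3,0],-M[:3,2]),M[:3,0],-M[:3,2]]   # tool square to face, y = mould x
def rows(s,p,Rt):
    R0=R.from_quat(np.roll(s['ee_rot'],-1));d=R0.inv().apply(np.asarray(p)-s['position'])/.25
    a=(R0.inv()*R.from_matrix(Rt)).as_rotvec()/(np.pi/2);print('d',d.round(3),'a',a.round(3))
def mp(*v): return M[:3,:3]@(np.array(v)/1000)+M[:3,3]
def inm(p): return (M[:3,:3].T@(np.asarray(p)-M[:3,3])*1000).round(1)
E
python3 - <<'E'
from h import *;from rig import manip
s=manip.get_state();print(M.round(3),mp(-5,0,150));rows(s,mp(-5,0,150),RM)
E
```

```text
[[ 0.362 -0.909 -0.209  0.584]
 [ 0.787  0.418 -0.454  0.091]
 [ 0.5    0.     0.866  0.105]
 [ 0.     0.     0.     1.   ]] [0.55115256 0.01846936 0.23240381]
d [-2.027 -1.426 -0.145] a [-0.334 -0.01   0.036]
```

```bash
R='{"dx":-0.66,"dy":-0.47,"dz":-0.05}'
python3 -m jog '[{"dx":-0.66,"dy":-0.47,"dz":-0.05},{"dx":-0.66,"dy":-0.47,"dz":-0.05},{"dx":-0.66,"dy":-0.47,"dz":-0.05},{"dx":-0.66,"dy":-0.47,"dz":-0.05},{"dx":-0.66,"dy":-0.47,"dz":-0.05}]'
python3 -m jog '[{"dx":-0.66,"dy":-0.47,"dz":-0.05},{"dx":-0.66,"dy":-0.47,"dz":-0.05},{"dx":-0.66,"dy":-0.47,"dz":-0.05},{"dx":-0.66,"dy":-0.47,"dz":-0.05},{"dx":-0.66,"dy":-0.47,"dz":-0.05}]'
python3 - <<'E'
from h import *;from rig import manip
s=manip.get_state();rows(s,mp(-5,0,150),RM)
E
```

```text
d [-2.027 -1.426 -0.145] a [-0.334 -0.01   0.036]schema error: expected keys dx, dy, dz, ax, ay, az, grip
schema error: expected keys dx, dy, dz, ax, ay, az, grip
```

All keys are needed.

```bash
python3 -m jog '[{"dx":-0.66,"dy":-0.47,"dz":-0.05,"ax":0,"ay":0,"az":0,"grip":1},{"dx":-0.66,"dy":-0.47,"dz":-0.05,"ax":0,"ay":0,"az":0,"grip":1},{"dx":-0.66,"dy":-0.47,"dz":-0.05,"ax":0,"ay":0,"az":0,"grip":1},{"dx":-0.66,"dy":-0.47,"dz":-0.05,"ax":0,"ay":0,"az":0,"grip":1},{"dx":-0.66,"dy":-0.47,"dz":-0.05,"ax":0,"ay":0,"az":0,"grip":1}]'
python3 -m jog '[{"dx":-0.66,"dy":-0.47,"dz":-0.05,"ax":0,"ay":0,"az":0,"grip":1},{"dx":-0.66,"dy":-0.47,"dz":-0.05,"ax":0,"ay":0,"az":0,"grip":1},{"dx":-0.66,"dy":-0.47,"dz":-0.05,"ax":0,"ay":0,"az":0,"grip":1},{"dx":-0.66,"dy":-0.47,"dz":-0.05,"ax":0,"ay":0,"az":0,"grip":1},{"dx":-0.66,"dy":-0.47,"dz":-0.05,"ax":0,"ay":0,"az":0,"grip":1}]'
python3 - <<'E'
from h import *;from rig import manip
s=manip.get_state();rows(s,mp(-5,0,150),RM)
E
```

```text
clock: 0.52
position: [0.3209, 0.3637, 0.2088]
ee_rot: [0.0, 0.185, 0.983, -0.001]
contact_force: [0.6, -0.3, 0.4]
width: 0.0854
gripper_force: 0.0
clock: 0.93
position: [0.4319, 0.1941, 0.2215]
ee_rot: [0.0, 0.186, 0.983, -0.0]
contact_force: [0.3, 1.4, 0.1]
width: 0.0859
gripper_force: 0.0
d [-0.7   -0.48  -0.043] a [-0.333 -0.009  0.036]
```

```bash
python3 -m jog '[{"dx":-0.7,"dy":-0.48,"dz":-0.05,"ax":-0.333,"ay":-0.01,"az":0.036,"grip":1},{"dx":-0.7,"dy":-0.48,"dz":-0.05,"ax":-0.333,"ay":-0.01,"az":0.036,"grip":1},{"dx":-0.7,"dy":-0.48,"dz":-0.05,"ax":-0.333,"ay":-0.01,"az":0.036,"grip":0},{"dx":-0.7,"dy":-0.48,"dz":-0.05,"ax":-0.333,"ay":-0.01,"az":0.036,"grip":0},{"dx":-0.7,"dy":-0.48,"dz":-0.05,"ax":-0.333,"ay":-0.01,"az":0.036,"grip":0}]'
python3 -m jog '[{"dx":0,"dy":0,"dz":0,"ax":0,"ay":0,"az":0,"grip":0},{"dx":0,"dy":0,"dz":0,"ax":0,"ay":0,"az":0,"grip":0}]'
cat >> h.py <<'E'
def wrist(manip,name):
    s=manip.get_state();d=manip.get_image('wrist');T=np.eye(4);T[:3,:3]=R.from_quat(np.roll(s['ee_rot'],-1)).as_matrix();T[:3,3]=s['position']
    o=dict(img=d['img'],mtx=d['mtx'],world_to_cam=np.linalg.inv(T@d['T_tool_cam']))
    np.savez(name+'.npz',**o);cv2.imwrite(f'pics/{name}.png',d['img'][:,:,::-1]);return s,o
def proj(d,p):
    c=d['world_to_cam']@np.r_[p,1];q=d['mtx']@c[:3];return (q[:2]/q[2]).round(1)
E
python3 - <<'E'
from h import *;from rig import manip
s,d=wrist(manip,'w1');print(inm(s['position']),s['width']);rows(s,mp(-5,0,150),RM)
for v in((-15,0,29),(46*0-58,46,14),(-58,-46,14),(138,46,14),(138,-46,14),(0,129,-15),(-58,31,14),(-58,-31,14)):print(v,proj(d,mp(*v)))
E
```

```text
clock: 1.35
position: [0.5348, 0.0425, 0.233]
ee_rot: [0.058, 0.207, 0.943, 0.255]
contact_force: [1.1, 2.0, -0.3]
width: 0.0515
gripper_force: 0.0
clock: 1.52
position: [0.5355, 0.0386, 0.2305]
ee_rot: [0.055, 0.212, 0.943, 0.252]
contact_force: [-1.6, 1.5, -0.4]
width: 0.0426
gripper_force: 0.0
[  4.2  22.7 142.5] 0.042582209547379714
d [-0.091 -0.036 -0.03 ] a [-0.001  0.002 -0.006]
(-15, 0, 29) [235.2 197.9]
(-58, 46, 14) [192.3 150.4]
(-58, -46, 14) [198.2 233.4]
(138, 46, 14) [386.4 148.6]
(138, -46, 14) [376.3 231.9]
(0, 129, -15) [248.9  64.1]
(-58, 31, 14) [193.3 164.9]
(-58, -31, 14) [197.3 220.8]
```

View pics/w1.png

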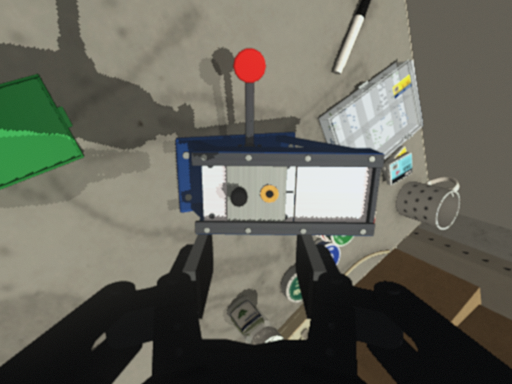

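Run:
```python
from h import *
d=np.load('w1.npz');im=d['img'].astype(int);r,g,b=im[...,0],im[...,1],im[...,2]
def onm(px,zm):
    o,v=ray(d,px);n=M[:3,2];t=((M[:3,3]-o)@n+zm/1000)/(v@n);return inm(o+v*t)
red=blobs((r>150)&(g<70)&(b<70),(220,40,280,90));k=blobs(im.max(2)<50,(222,178,256,214))
print(red[0],onm(red[0][1],-15.5),k[0],onm(k[0][1],22))
# inner edges of gibs (bright cover/deck vs dark), and screws
br=(im.min(2)>135);br[:150]=0;br[240:]=0;br[:,:195]=0;br[:,372:]=0
for c in(210,300,320,340,360):
    y=np.where(br[:,c])[0];print(c,y.min(),y.max(),onm((c,y.min()-.5),14),onm((c,y.max()+.5),14))
dk=(im.max(2)<110)&(im.max(2)-im.min(2)<22)
for row in(155,229):
    x=np.where(dk[row,180:400])[0]+180;print(row,x.min(),x.max(),onm((x.min()-.5,row),14),onm((x.max()+.5,row),14))
```

```text
(826, array([249.10411622,  65.22760291])) [  0.2 128.  -15.5] (215, array([238.44186047, 196.19069767])) [-12.1  -0.6  22. ]
210 168 213 [-41.   28.1  14. ] [-43.7 -22.6  14. ]
300 167 217 [51.5 28.3 14. ] [ 53.5 -28.1  14. ]
320 167 237 [72.1 28.1 14. ] [ 76.5 -52.2  14. ]
340 167 218 [92.6 27.9 14. ] [ 96.9 -29.7  14. ]
360 167 217 [113.2  27.7  14. ] [118.5 -28.7  14. ]
155 189 393 [-62.2  41.3  14. ] [146.   39.4  14. ]
229 195 373 [-61.7 -40.7  14. ] [134.5 -42.5  14. ]
```

```bash
python3 - <<'E'
from h import *
o=mp(-1.5,-.3,0);np.save('M.npy',mframe(o,np.radians(64.9)))
E
python3 - <<'E'
from h import *;from rig import manip
s=manip.get_state();print(inm(s['position']));rows(s,mp(-10.5,0,45),RM);rows(s,mp(-10.5,0,11),RM)
E
```

```text
[  8.   24.6 141.8]
d [-0.1   -0.074  0.387] a [-0.    -0.002  0.   ]
d [-0.1   -0.074  0.523] a [-0.    -0.002  0.   ]
```

```bash
python3 -m jog '[{"dx":-0.1,"dy":-0.074,"dz":0.387,"ax":0,"ay":0,"az":0,"grip":-0.25},{"dx":-0.1,"dy":-0.074,"dz":0.387,"ax":0,"ay":0,"az":0,"grip":-0.25},{"dx":-0.1,"dy":-0.074,"dz":0.387,"ax":0,"ay":0,"az":0,"grip":-0.25},{"dx":-0.1,"dy":-0.074,"dz":0.387,"ax":0,"ay":0,"az":0,"grip":-0.25},{"dx":-0.1,"dy":-0.074,"dz":0.387,"ax":0,"ay":0,"az":0,"grip":-0.25}]' 30
python3 -m jog '[{"dx":0,"dy":0,"dz":0,"ax":0,"ay":0,"az":0,"grip":-0.25},{"dx":0,"dy":0,"dz":0,"ax":0,"ay":0,"az":0,"grip":-0.25}]'
python3 - <<'E'
from h import *;from rig import manip
s,d=wrist(manip,'w2');print(inm(s['position']),s['width']);rows(s,mp(-10.5,0,11),RM);print(proj(d,mp(-10.5,0,29)))
E
```

```text
clock: 1.98
position: [0.5698, 0.0663, 0.1387]
ee_rot: [0.054, 0.204, 0.944, 0.253]
contact_force: [-0.1, -0.8, -0.0]
width: 0.0322
gripper_force: 0.0
clock: 2.15
position: [0.5715, 0.0639, 0.141]
ee_rot: [0.057, 0.205, 0.944, 0.252]
contact_force: [-0.5, 0.6, 0.3]
width: 0.032
gripper_force: 0.0
[-6.1  0.6 45.9] 0.031956628280476136
d [-0.002 -0.018  0.14 ] a [ 0.    -0.001  0.006]
[247.4 212.2]
```

View pics/w2.png

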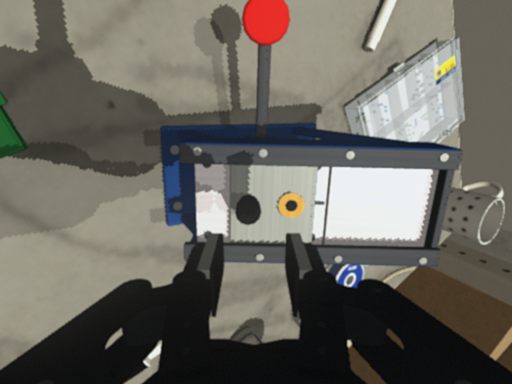

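```bash
python3 -m jog '[{"dx":0,"dy":-0.018,"dz":0.07,"ax":0,"ay":0,"az":0,"grip":-0.25},{"dx":0,"dy":-0.018,"dz":0.1,"ax":0,"ay":0,"az":0,"grip":-0.25},{"dx":0,"dy":-0.018,"dz":0.135,"ax":0,"ay":0,"az":0,"grip":-0.25},{"dx":0,"dy":-0.018,"dz":0.135,"ax":0,"ay":0,"az":0,"grip":-0.25}]'
python3 -m jog '[{"dx":0,"dy":0,"dz":0,"ax":0,"ay":0,"az":0,"grip":-1},{"dx":0,"dy":0,"dz":0,"ax":0,"ay":0,"az":0,"grip":-1},{"dx":0,"dy":0,"dz":0,"ax":0,"ay":0,"az":0,"grip":-1},{"dx":0,"dy":0,"dz":0,"ax":0,"ay":0,"az":0,"grip":-1}]' 30
python3 - <<'E'
from h import *;from rig import manip
s=manip.get_state();print(inm(s['position']),s['width'],M[:3,:3].T@s['contact_force'])
E
```

```text
clock: 2.53
position: [0.5757, 0.0757, 0.1067]
ee_rot: [0.055, 0.206, 0.944, 0.253]
contact_force: [0.8, -0.1, -0.6]
width: 0.032
gripper_force: 0.0
clock: 2.87
position: [0.5767, 0.0747, 0.108]
ee_rot: [0.056, 0.206, 0.944, 0.253]
contact_force: [-0.2, -0.2, -0.7]
width: -0.0
gripper_force: 0.0
[-12.2   0.4  11.4] -2.2023210956062917e-05 [-0.52976555  0.06749459 -0.48310082]
```

Run:
```python
from h import *;from rig import manip
s,d=wrist(manip,'w3');e=manip.get_image('side')['img'][:,:,::-1]
cv2.imwrite('pics/c3.png',np.hstack([cv2.resize(d['img'][120:300,170:350,::-1],(400,400)),cv2.resize(e[130:220,210:300],(400,400))]))
```

```text
(no output)
```

View pics/c3.png

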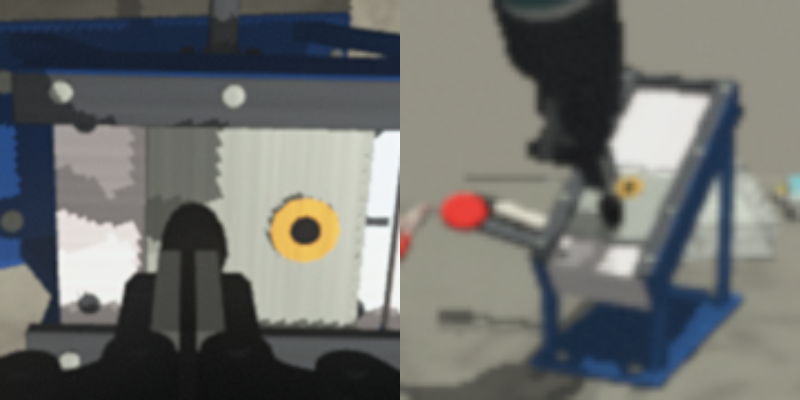

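Run:
```python
from h import *;from rig import manip
d=np.load('w3.npz');s=manip.get_state();print('tcp',proj(d,s['position']))
for v in((-10.5,0,29),(-10.5,9,29),(-10.5,9,7),(-10.5,-9,29),(-10.5,0,7)):
    q=proj(d,mp(*v));print(v,q,(q-[170,120])*400/180)
W=np.linalg.inv(d['world_to_cam']);print('cam',inm(W[:3,3]),M[:3,:3].T@W[:3,2])
```

```text
tcp [253.6 220.8]
(-10.5, 0, 29) [256.8 233.7] [192.88888889 252.66666667]
(-10.5, 9, 29) [256.9 219.2] [193.11111111 220.44444444]
(-10.5, 9, 7) [256.6 206. ] [192.44444444 191.11111111]
(-10.5, -9, 29) [256.6 247.8] [192.44444444 284.        ]
(-10.5, 0, 7) [256.5 219.1] [192.22222222 220.22222222]
cam [-12.6  74.9 189.3] [ 0.00202287 -0.29333612 -0.95600723]
```

Run:
```python
from h import *;from rig import manip
d=np.load('w3.npz');e=manip.get_image('side');s=manip.get_state();print(manip.pinch_z,proj(e,s['position']),proj(e,mp(-10.5,0,29)),proj(e,mp(-10.5,0,7)))
g=lambda i:(np.clip((i/255.)**.45*255,0,255)).astype(np.uint8)
b=e['img'][150:195,235:280,::-1].copy();x,y=((proj(e,s['position'])-[235,150]+.5)*400/45).astype(int)
b=cv2.resize(g(b),(400,400),interpolation=0);cv2.circle(b,(x,y),4,(0,0,255),-1)
a=cv2.resize(g(d['img'][190:290,205:305,::-1]),(400,400),interpolation=0);x,y=((proj(d,s['position'])-[205,190]+.5)*4).astype(int);cv2.circle(a,(x,y),4,(0,0,255),-1)
cv2.imwrite('pics/c4.png',np.hstack([a,b]))
```

```text
0.0187 [257.5 178.5] [256.8 174.2] [258.1 179. ]
```

View pics/c4.png

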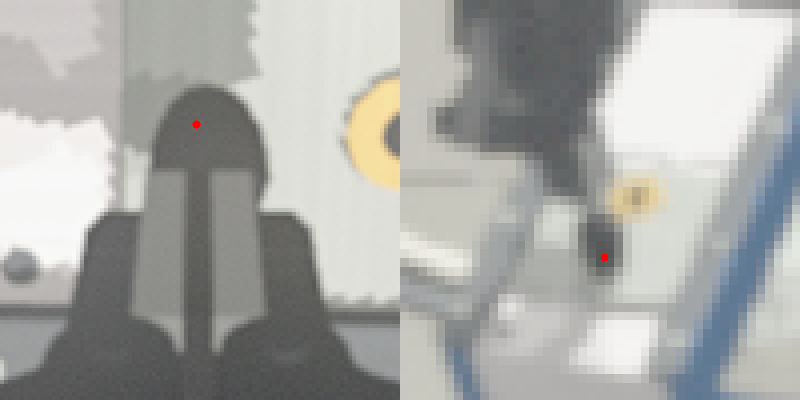

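```bash
python3 -m jog '[{"dx":0,"dy":0,"dz":-0.02,"ax":0,"ay":0,"az":0,"grip":-0.25},{"dx":0,"dy":0.005,"dz":-0.02,"ax":0,"ay":0,"az":0,"grip":-0.25},{"dx":0,"dy":0.005,"dz":-0.02,"ax":0,"ay":0,"az":0,"grip":-0.25},{"dx":0,"dy":0.005,"dz":0.0,"ax":0,"ay":0,"az":0,"grip":-0.25}]'
python3 -m jog '[{"dx":0,"dy":0,"dz":0.012,"ax":0,"ay":0,"az":0,"grip":-0.25},{"dx":0,"dy":0,"dz":0.024,"ax":0,"ay":0,"az":0,"grip":-0.25},{"dx":0,"dy":0,"dz":0.024,"ax":0,"ay":0,"az":0,"grip":-0.25}]'
python3 -m jog '[{"dx":0,"dy":0,"dz":0.008,"ax":0,"ay":0,"az":0,"grip":-0.25},{"dx":0,"dy":0,"dz":0.016,"ax":0,"ay":0,"az":0,"grip":-0.25},{"dx":0,"dy":0,"dz":0.016,"ax":0,"ay":0,"az":0,"grip":-0.25}]'
python3 - <<'E'
from h import *;from rig import manip
s=manip.get_state();print(inm(s['position']),s['width'],M[:3,:3].T@s['contact_force'])
E
```

```text
clock: 3.35
position: [0.5776, 0.0755, 0.1089]
ee_rot: [0.057, 0.206, 0.944, 0.253]
contact_force: [-1.0, 0.6, 0.0]
width: 0.0321
gripper_force: 0.0
clock: 3.6
position: [0.5776, 0.0792, 0.102]
ee_rot: [0.055, 0.206, 0.944, 0.253]
contact_force: [0.8, 0.8, -0.4]
width: 0.0321
gripper_force: 0.0
clock: 3.85
position: [0.5788, 0.0807, 0.0991]
ee_rot: [0.055, 0.206, 0.944, 0.253]
contact_force: [0.1, -0.2, -0.7]
width: 0.0321
gripper_force: 0.0
[-11.2   1.2   0.5] 0.03206960425458838 [-0.45093498 -0.21049766 -0.54132284]
```

```bash
python3 -m jog '[{"dx":0,"dy":0,"dz":0.01,"ax":0,"ay":0,"az":0,"grip":-0.25},{"dx":0,"dy":0,"dz":0.02,"ax":0,"ay":0,"az":0,"grip":-0.25},{"dx":0,"dy":0,"dz":0.02,"ax":0,"ay":0,"az":0,"grip":-0.25}]'
python3 -m jog '[{"dx":0,"dy":0,"dz":0,"ax":0,"ay":0,"az":0,"grip":-1},{"dx":0,"dy":0,"dz":0,"ax":0,"ay":0,"az":0,"grip":-1},{"dx":0,"dy":0,"dz":0,"ax":0,"ay":0,"az":0,"grip":-1},{"dx":0,"dy":0,"dz":0,"ax":0,"ay":0,"az":0,"grip":-1}]' 30
python3 - <<'E'
from h import *;from rig import manip
s,d=wrist(manip,'w5');print(inm(s['position']),s['width'],s['gripper_force'],M[:3,:3].T@s['contact_force'],proj(d,s['position']))
im=d['img'].astype(int)
print([(i,im[i,246:266:4].mean(1).astype(int).tolist()) for i in range(196,250,4)])
E
```

```text
clock: 4.1
position: [0.5798, 0.083, 0.0947]
ee_rot: [0.055, 0.206, 0.944, 0.253]
contact_force: [-0.3, 0.4, 0.4]
width: 0.0321
gripper_force: 0.0
clock: 4.43
position: [0.5801, 0.0827, 0.0952]
ee_rot: [0.056, 0.206, 0.944, 0.253]
contact_force: [0.2, -0.5, 0.1]
width: -0.0002
gripper_force: 0.0
[-11.1   0.8  -4. ] -0.00015856628012836157 0.0 [-0.26046578 -0.34768418  0.229075  ] [253.8 221.1]
[(196, [104, 104, 102, 107, 102]), (200, [105, 105, 102, 108, 103]), (204, [104, 104, 103, 108, 104]), (208, [103, 106, 103, 107, 104]), (212, [104, 104, 103, 107, 104]), (216, [104, 106, 104, 109, 104]), (220, [84, 87, 78, 106, 105]), (224, [62, 27, 30, 28, 33]), (228, [29, 29, 28, 29, 29]), (232, [44, 42, 29, 41, 42]), (236, [69, 64, 28, 61, 69]), (240, [68, 60, 30, 56, 70]), (244, [70, 61, 29, 57, 69]), (248, [70, 59, 29, 56, 68])]
```

Run:
```python
from h import *;from rig import manip
d=np.load('w5.npz');e=manip.get_image('side');s=manip.get_state();print(d['mtx'][0,0])
for v in((-10.5,0,29),(-10.5,9,29),(-10.5,9,7)):print(v,proj(d,mp(*v)),(proj(d,mp(*v))-[205,190])*4)
g=lambda i:(np.clip((i/255.)**.45*255,0,255)).astype(np.uint8)
b=e['img'][140:200,230:290,::-1].copy();x,y=((proj(e,s['position'])-[230,140]+.5)*400/60).astype(int)
b=cv2.resize(g(b),(400,400),interpolation=0);cv2.circle(b,(x,y),4,(0,0,255),-1)
a=cv2.resize(g(d['img'][170:290,195:315,::-1]),(400,400),interpolation=0);x,y=((proj(d,s['position'])-[195,170]+.5)*4/1.2).astype(int);cv2.circle(a,(x,y),4,(0,0,255),-1)
t=manip.get_image('top');c=cv2.resize(g(t['img'][160:220,200:260,::-1]),(200,200),interpolation=0)
cv2.imwrite('pics/c5.png',np.vstack([np.hstack([a,b]),np.hstack([c,np.zeros((200,600,3),np.uint8)])]))
```

```text
304.26634976130504
(-10.5, 0, 29) [254.9 246.8] [199.6 227.2]
(-10.5, 9, 29) [255.  231.1] [200.  164.4]
(-10.5, 9, 7) [254.9 215.4] [199.6 101.6]
```

View pics/c5.png

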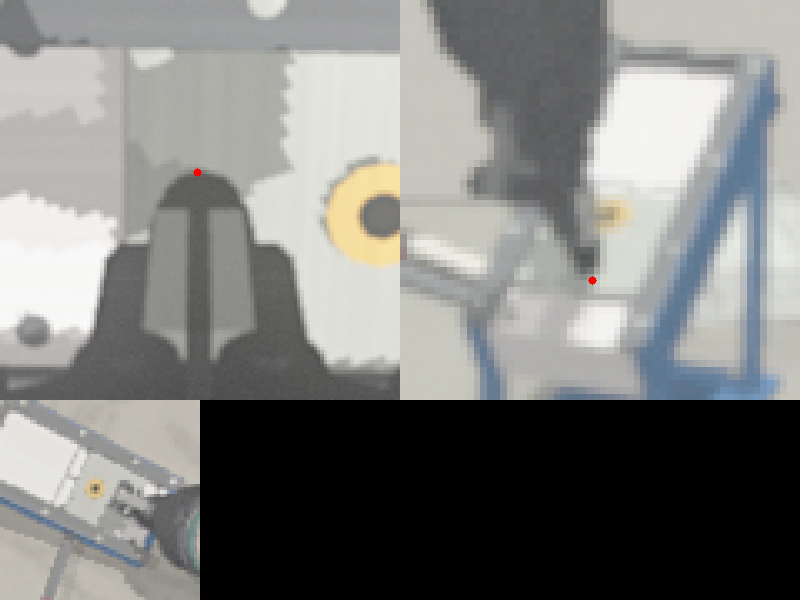

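```bash
python3 -m jog '[{"dx":0,"dy":0,"dz":0.004,"ax":0,"ay":0,"az":0,"grip":-1},{"dx":0,"dy":0,"dz":0.008,"ax":0,"ay":0,"az":0,"grip":-1},{"dx":0,"dy":0,"dz":0.008,"ax":0,"ay":0,"az":0,"grip":-1}]'
python3 -m jog '[{"dx":0,"dy":0,"dz":0.004,"ax":0,"ay":0,"az":0,"grip":-1},{"dx":0,"dy":0,"dz":0.008,"ax":0,"ay":0,"az":0,"grip":-1},{"dx":0,"dy":0,"dz":0.008,"ax":0,"ay":0,"az":0,"grip":-1}]'
python3 - <<'E'
from h import *;from rig import manip
s=manip.get_state();print(inm(s['position']),s['width'],M[:3,:3].T@s['contact_force'])
E
```

```text
clock: 4.83
position: [0.5803, 0.0829, 0.0947]
ee_rot: [0.056, 0.206, 0.944, 0.252]
contact_force: [-5.1, -5.0, 10.9]
width: -0.0001
gripper_force: 6.2
clock: 5.08
position: [0.5805, 0.0831, 0.0946]
ee_rot: [0.057, 0.205, 0.944, 0.252]
contact_force: [-13.4, -12.3, 23.2]
width: 0.0
gripper_force: 13.8
[-10.9   0.6  -4.8] 2.0880451810457736e-05 [-2.96696802  6.88819893 28.47423306]
```

```bash
python3 -m jog '[{"dx":0,"dy":0,"dz":-0.04,"ax":0,"ay":0,"az":0,"grip":-0.25},{"dx":0,"dy":0,"dz":-0.04,"ax":0,"ay":0,"az":0,"grip":-0.25},{"dx":0,"dy":0,"dz":-0.04,"ax":0,"ay":0,"az":0,"grip":-0.25},{"dx":0,"dy":0,"dz":-0.04,"ax":0,"ay":0,"az":0,"grip":-0.25}]'
python3 -m jog '[{"dx":0,"dy":0,"dz":0.02,"ax":0,"ay":0,"az":0,"grip":-0.25},{"dx":0,"dy":0,"dz":0.035,"ax":0,"ay":0,"az":0,"grip":-0.25},{"dx":0,"dy":0,"dz":0.05,"ax":0,"ay":0,"az":0,"grip":-0.25},{"dx":0,"dy":0,"dz":0.05,"ax":0,"ay":0,"az":0,"grip":-0.25}]'
python3 - <<'E'
from h import *;from rig import manip
s,d=wrist(manip,'w6');print(inm(s['position']),s['width'],M[:3,:3].T@s['contact_force'])
E
```

```text
clock: 5.42
position: [0.5786, 0.0802, 0.0999]
ee_rot: [0.055, 0.207, 0.944, 0.253]
contact_force: [-0.3, -0.0, -0.4]
width: 0.0317
gripper_force: 0.0
clock: 5.75
position: [0.5806, 0.0865, 0.0882]
ee_rot: [0.054, 0.206, 0.944, 0.253]
contact_force: [-0.7, 0.6, -0.2]
width: 0.0322
gripper_force: 0.0
[-11.4   1.9 -12. ] 0.03219313574129789 [ 0.08304564  0.91143615 -0.26106707]
```

```bash
python3 -m jog '[{"dx":0,"dy":0,"dz":0.015,"ax":0,"ay":0,"az":0,"grip":-0.25},{"dx":0,"dy":0,"dz":0.028,"ax":0,"ay":0,"az":0,"grip":-0.25},{"dx":0,"dy":0,"dz":0.028,"ax":0,"ay":0,"az":0,"grip":-0.25}]'
python3 -m jog '[{"dx":0,"dy":0,"dz":0,"ax":0,"ay":0,"az":0,"grip":-1},{"dx":0,"dy":0,"dz":0,"ax":0,"ay":0,"az":0,"grip":-1},{"dx":0,"dy":0,"dz":0,"ax":0,"ay":0,"az":0,"grip":-1},{"dx":0,"dy":0,"dz":0,"ax":0,"ay":0,"az":0,"grip":-1}]' 25
python3 - <<'E'
from h import *;from rig import manip
s,d=wrist(manip,'w7');print(inm(s['position']),s['width'],s['gripper_force'],M[:3,:3].T@s['contact_force'])
E
```

```text
clock: 6.05
position: [0.5825, 0.0892, 0.0828]
ee_rot: [0.055, 0.206, 0.944, 0.253]
contact_force: [-0.4, 0.2, -0.1]
width: 0.0321
gripper_force: 0.0
clock: 6.38
position: [0.5827, 0.0889, 0.0835]
ee_rot: [0.056, 0.206, 0.944, 0.253]
contact_force: [1.1, 0.5, -1.8]
width: 0.0163
gripper_force: 24.4
[-11.1   1.1 -17.6] 0.016339112984499634 24.387864768505096 [-0.08761975 -0.77046532 -2.04239472]
```

```bash
python3 -m jog '[{"dx":0,"dy":0.06,"dz":0,"ax":0,"ay":0,"az":0,"grip":-1},{"dx":0,"dy":0.13,"dz":0,"ax":0,"ay":0,"az":0,"grip":-1},{"dx":0,"dy":0.2,"dz":0,"ax":0,"ay":0,"az":0,"grip":-1},{"dx":0,"dy":0.26,"dz":0,"ax":0,"ay":0,"az":0,"grip":-1},{"dx":0,"dy":0.32,"dz":0,"ax":0,"ay":0,"az":0,"grip":-1}]'
python3 -m jog '[{"dx":0,"dy":0.01,"dz":0,"ax":0,"ay":0,"az":0,"grip":-1},{"dx":0,"dy":0.01,"dz":0,"ax":0,"ay":0,"az":0,"grip":-1}]'
python3 - <<'E'
from h import *;from rig import manip
s=manip.get_state();print(inm(s['position']),s['width'],s['gripper_force'],M[:3,:3].T@s['contact_force'])
E
```

```text
clock: 6.85
position: [0.6128, 0.1503, 0.123]
ee_rot: [0.057, 0.207, 0.944, 0.251]
contact_force: [2.3, -3.9, -3.4]
width: 0.0164
gripper_force: 24.7
clock: 7.02
position: [0.6144, 0.1538, 0.1252]
ee_rot: [0.057, 0.206, 0.944, 0.253]
contact_force: [5.6, 2.2, -3.2]
width: 0.0167
gripper_force: 25.7
[ 72.3  -0.1 -17.5] 0.016747835725070926 25.733492374420166 [ 2.18061613 -4.16528826 -4.97497594]
```

```bash
python3 -m jog '[{"dx":0,"dy":0.01,"dz":0,"ax":0,"ay":0,"az":0,"grip":-1},{"dx":0,"dy":0.02,"dz":0,"ax":0,"ay":0,"az":0,"grip":-1},{"dx":0,"dy":0.02,"dz":0,"ax":0,"ay":0,"az":0,"grip":-1}]'
python3 -m jog '[{"dx":0,"dy":0.008,"dz":0,"ax":0,"ay":0,"az":0,"grip":-1},{"dx":0,"dy":0.015,"dz":0,"ax":0,"ay":0,"az":0,"grip":-1},{"dx":0,"dy":0.015,"dz":0,"ax":0,"ay":0,"az":0,"grip":-1}]'
python3 - <<'E'
from h import *;from rig import manip
s=manip.get_state();print(inm(s['position']),s['width'],s['gripper_force'],M[:3,:3].T@s['contact_force'])
E
```

```text
clock: 7.27
position: [0.6156, 0.1562, 0.1268]
ee_rot: [0.057, 0.207, 0.944, 0.252]
contact_force: [4.5, -2.9, -4.3]
width: 0.0163
gripper_force: 25.8
clock: 7.52
position: [0.6157, 0.1566, 0.1269]
ee_rot: [0.056, 0.207, 0.944, 0.249]
contact_force: [2.0, -9.5, -4.7]
width: 0.0165
gripper_force: 26.1
[ 75.8  -0.1 -17.6] 0.01646777419621335 26.133290827274323 [-9.07680338 -5.85149955 -0.21995627]
```

```bash
python3 -m jog '[{"dx":0,"dy":0.006,"dz":0,"ax":0,"ay":0,"az":0,"grip":-1},{"dx":0,"dy":0.012,"dz":0,"ax":0,"ay":0,"az":0,"grip":-1},{"dx":0,"dy":0.012,"dz":0,"ax":0,"ay":0,"az":0,"grip":-1}]'
python3 - <<'E'
from h import *;from rig import manip
s=manip.get_state();print(inm(s['position']),M[:3,:3].T@s['contact_force'])
E
python3 -m jog '[{"dx":0,"dy":-0.01,"dz":0,"ax":0,"ay":0,"az":0,"grip":-0.3},{"dx":0,"dy":-0.012,"dz":0,"ax":0,"ay":0,"az":0,"grip":-0.3},{"dx":0,"dy":-0.012,"dz":0,"ax":0,"ay":0,"az":0,"grip":-0.3}]'
python3 -m jog '[{"dx":0,"dy":0,"dz":-0.1,"ax":0,"ay":0,"az":0,"grip":-0.3},{"dx":0,"dy":0,"dz":-0.22,"ax":0,"ay":0,"az":0,"grip":-0.3},{"dx":0,"dy":0,"dz":-0.34,"ax":0,"ay":0,"az":0,"grip":-1},{"dx":0,"dy":0,"dz":-0.4,"ax":0,"ay":0,"az":0,"grip":-1},{"dx":0,"dy":0,"dz":-0.4,"ax":0,"ay":0,"az":0,"grip":-1}]'
python3 - <<'E'
from h import *;from rig import manip
s=manip.get_state();print(inm(s['position']));rows(s,mp(-1,130,100),RM);rows(s,mp(-1,130,10),RM)
s,d=wrist(manip,'w8');print([proj(d,mp(*v)) for v in((77,0,29),(63,0,7),(63,31,7))])
im=d['img'].astype(int);print(blobs(im.max(2)<50)[:3])
E
```

```text
clock: 7.77
position: [0.6157, 0.1565, 0.1269]
ee_rot: [0.056, 0.206, 0.945, 0.247]
contact_force: [-0.8, -17.0, -5.8]
width: 0.0164
gripper_force: 26.6
[ 75.7  -0.1 -17.6] [-16.53954918  -6.45141767   2.89667873]
clock: 8.02
position: [0.615, 0.1609, 0.1291]
ee_rot: [0.055, 0.207, 0.943, 0.253]
contact_force: [0.4, 1.2, 0.7]
width: 0.0299
gripper_force: 0.0
clock: 8.43
position: [0.5964, 0.1146, 0.2198]
ee_rot: [0.059, 0.206, 0.943, 0.253]
contact_force: [0.2, -0.1, -0.1]
width: -0.0
gripper_force: 0.0
[82.2 -0.5 86. ]
d [ 0.525 -0.328 -0.058] a [0.001 0.002 0.006]
d [ 0.526 -0.329  0.302] a [0.001 0.002 0.006]
[array([247.3, 192.8]), array([231.8, 185.1]), array([231.4, 149.9])]
[(37988, array([251.56204591, 337.74686743])), (531, array([147.45009416, 129.08474576])), (323, array([245.91021672, 192.25386997]))]
```

```bash
python3 -m jog '[{"dx":0.525,"dy":-0.328,"dz":0.05,"ax":0,"ay":0,"az":0,"grip":-1},{"dx":0.525,"dy":-0.328,"dz":0.05,"ax":0,"ay":0,"az":0,"grip":-1},{"dx":0.525,"dy":-0.328,"dz":0.05,"ax":0,"ay":0,"az":0,"grip":-1},{"dx":0.525,"dy":-0.328,"dz":0.05,"ax":0,"ay":0,"az":0,"grip":-1},{"dx":0.525,"dy":-0.328,"dz":0.05,"ax":0,"ay":0,"az":0,"grip":-1}]'
python3 -m jog '[{"dx":0,"dy":0,"dz":0.13,"ax":0,"ay":0,"az":0,"grip":-1},{"dx":0,"dy":0,"dz":0.26,"ax":0,"ay":0,"az":0,"grip":-1},{"dx":0,"dy":0,"dz":0.36,"ax":0,"ay":0,"az":0,"grip":-1},{"dx":0,"dy":0,"dz":0.4,"ax":0,"ay":0,"az":0,"grip":-1},{"dx":0,"dy":0,"dz":0.4,"ax":0,"ay":0,"az":0,"grip":-1}]'
python3 - <<'E'
from h import *;from rig import manip
s,d=wrist(manip,'w9');print(inm(s['position']),M[:3,:3].T@s['contact_force']);rows(s,mp(0,130,-45),RM)
im=d['img'].astype(int);r,g,b=im[...,0],im[...,1],im[...,2]
print(blobs((r>110)&(g<60)&(b<60)),proj(d,mp(0,129,-15)))
E
```

```text
clock: 8.9
position: [0.4386, 0.1147, 0.1594]
ee_rot: [0.048, 0.207, 0.944, 0.253]
contact_force: [-0.1, 1.2, -0.1]
width: -0.0004
gripper_force: 0.0
clock: 9.32
position: [0.4671, 0.1587, 0.0742]
ee_rot: [0.052, 0.206, 0.944, 0.253]
contact_force: [0.5, -0.5, 0.3]
width: -0.0004
gripper_force: 0.0
[ -3.5 135.4 -32.7] [-0.0666553  -0.7078267   0.33067191]
d [-0.022  0.014  0.049] a [-0.001 -0.007  0.003]
[(1044, array([305.18869732,  14.94061303])), (908, array([307.92400881,  55.60352423])), (635, array([272.21102362, 232.91968504]))] [259.7 242.9]
```

```bash
python3 -m jog '[{"dx":-0.018,"dy":0.014,"dz":0.03,"ax":0,"ay":0,"az":0,"grip":-1},{"dx":-0.018,"dy":0.014,"dz":0.06,"ax":0,"ay":0,"az":0,"grip":-1},{"dx":-0.018,"dy":0.014,"dz":0.08,"ax":0,"ay":0,"az":0,"grip":-1},{"dx":-0.018,"dy":0.014,"dz":0.08,"ax":0,"ay":0,"az":0,"grip":-1}]'
python3 - <<'E'
from h import *;from rig import manip
s=manip.get_state();print(inm(s['position']),M[:3,:3].T@s['contact_force'])
E
python3 -m jog '[{"dx":0,"dy":0,"dz":0.03,"ax":0,"ay":0,"az":0,"grip":-1},{"dx":0,"dy":0,"dz":0.06,"ax":0,"ay":0,"az":0,"grip":-1},{"dx":0.005,"dy":0,"dz":0.08,"ax":0,"ay":0,"az":0,"grip":-1},{"dx":0.01,"dy":0,"dz":0.08,"ax":0,"ay":0,"az":0,"grip":-1}]'
python3 - <<'E'
from h import *;from rig import manip
s=manip.get_state();print(inm(s['position']),M[:3,:3].T@s['contact_force'])
E
```

```text
clock: 9.7
position: [0.4793, 0.1668, 0.0613]
ee_rot: [0.055, 0.206, 0.944, 0.253]
contact_force: [-0.4, -0.6, 0.2]
width: -0.0003
gripper_force: 0.0
[  0.9 127.8 -50.1] [-0.51272597  0.06998186  0.50697691]
clock: 10.03
position: [0.4802, 0.1773, 0.044]
ee_rot: [0.055, 0.206, 0.944, 0.253]
contact_force: [-0.3, 0.9, 0.4]
width: 0.0002
gripper_force: 0.0
[  0.8 131.4 -70.1] [0.83389642 0.63267408 0.01965465]
```

Run:
```python
from h import *;from rig import manip
s,d=wrist(manip,'w10');e=manip.get_image('side')
for D,n in((d,'w'),(e,'s')):
    im=D['img'].astype(int);r,g,b=im[...,0],im[...,1],im[...,2]
    print(n,blobs((r>110)&(g<60)&(b<60)),'rest',proj(D,mp(0,129,-15)),'down',proj(D,mp(0,135,-64)),'tcp',proj(D,s['position']))
g=lambda i:(np.clip((i/255.)**.5*255,0,255)).astype(np.uint8)
a=cv2.resize(g(d['img'][140:300,180:340,::-1]),(400,400));b=cv2.resize(g(e['img'][130:210,190:270,::-1]),(400,400))
cv2.imwrite('pics/c10.png',np.hstack([a,b]))
```

```text
w [(1264, array([310.48575949,  41.9153481 ])), (739, array([264.00135318, 226.25710419])), (121, array([268.33884298,   2.07438017]))] rest [252.  272.1] down [252.5 219.4] tcp [253.8 221.1]
s [(453, array([499.83002208,  49.92715232])), (68, array([498.94117647, 169.80882353])), (47, array([383.23404255, 270.31914894]))] rest [223.8 176.2] down [225.7 185.9] tcp [227.2 187. ]
```

View pics/c10.png

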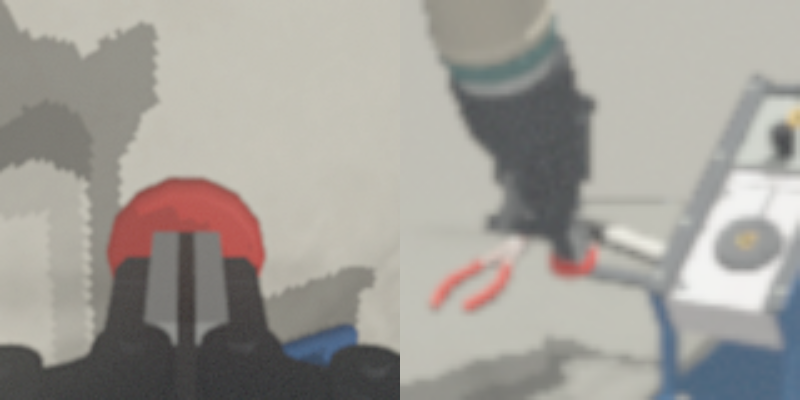

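```bash
python3 -m jog '[{"dx":0,"dy":0,"dz":0.03,"ax":0,"ay":0,"az":0,"grip":-1},{"dx":0.003,"dy":0,"dz":0.05,"ax":0,"ay":0,"az":0,"grip":-1}]'
python3 -m jog '[{"dx":0.003,"dy":0,"dz":0.03,"ax":0,"ay":0,"az":0,"grip":-1},{"dx":0.003,"dy":0,"dz":0.04,"ax":0,"ay":0,"az":0,"grip":-1}]'
python3 - <<'E'
from h import *;from rig import manip
s=manip.get_state();print(inm(s['position']),M[:3,:3].T@s['contact_force'])
E
```

```text
clock: 10.3
position: [0.483, 0.1827, 0.0338]
ee_rot: [0.056, 0.206, 0.944, 0.253]
contact_force: [-3.3, -3.4, 9.0]
width: -0.0002
gripper_force: 5.1
clock: 10.47
position: [0.4853, 0.1873, 0.0249]
ee_rot: [0.057, 0.207, 0.944, 0.253]
contact_force: [-2.8, -4.2, 7.3]
width: -0.0
gripper_force: 4.8
[  1.  131.  -92.1] [-0.62253271  0.77114409  8.82819012]
```

```bash
python3 -m jog '[{"dx":0,"dy":0,"dz":0.01,"ax":0,"ay":0,"az":0,"grip":-1},{"dx":0.003,"dy":0,"dz":0.02,"ax":0,"ay":0,"az":0,"grip":-1},{"dx":0.003,"dy":0,"dz":0.02,"ax":0,"ay":0,"az":0,"grip":-1}]'
python3 -m jog '[{"dx":0.003,"dy":0,"dz":0.008,"ax":0,"ay":0,"az":0,"grip":-1},{"dx":0.003,"dy":0,"dz":0.015,"ax":0,"ay":0,"az":0,"grip":-1},{"dx":0.003,"dy":0,"dz":0.015,"ax":0,"ay":0,"az":0,"grip":-1}]'
python3 - <<'E'
from h import *;from rig import manip
s=manip.get_state();print(inm(s['position']),M[:3,:3].T@s['contact_force'])
E
```

```text
clock: 10.72
position: [0.4866, 0.1889, 0.0215]
ee_rot: [0.058, 0.206, 0.944, 0.252]
contact_force: [-5.3, -9.5, 14.9]
width: -0.0
gripper_force: 9.1
clock: 10.97
position: [0.4872, 0.1894, 0.0207]
ee_rot: [0.06, 0.205, 0.944, 0.252]
contact_force: [-19.7, -28.1, 46.3]
width: 0.0004
gripper_force: 28.4
[  1.2 130.2 -97.2] [-6.12106142  5.93543265 56.94063669]
```

```bash
python3 -m jog '[{"dx":0,"dy":0,"dz":-0.15,"ax":0,"ay":0,"az":0,"grip":-1},{"dx":0,"dy":0,"dz":-0.3,"ax":0,"ay":0,"az":0,"grip":-1},{"dx":0,"dy":0,"dz":-0.46,"ax":0,"ay":0,"az":0,"grip":-1},{"dx":0,"dy":0,"dz":-0.62,"ax":0,"ay":0,"az":0,"grip":0.4},{"dx":0,"dy":0,"dz":-0.72,"ax":0,"ay":0,"az":0,"grip":0.4}]'
python3 - <<'E'
from h import *;from rig import manip
s=manip.get_state();print(inm(s['position']));rows(s,mp(0,0,80),RM)
E
```

```text
clock: 11.38
position: [0.4481, 0.1086, 0.1763]
ee_rot: [0.058, 0.206, 0.944, 0.252]
contact_force: [1.2, 1.0, -0.6]
width: 0.0235
gripper_force: 0.0
[  1.3 131.3  82.5]
d [-0.525 -0.009  0.011] a [-0.     0.002  0.005]
```

```bash
python3 -m jog '[{"dx":-0.525,"dy":-0.008,"dz":0,"ax":0,"ay":0,"az":0,"grip":0.4},{"dx":-0.525,"dy":-0.008,"dz":0,"ax":0,"ay":0,"az":0,"grip":0.4},{"dx":-0.525,"dy":-0.008,"dz":0,"ax":0,"ay":0,"az":0,"grip":0.4},{"dx":-0.525,"dy":-0.008,"dz":0,"ax":0,"ay":0,"az":0,"grip":0.4},{"dx":-0.525,"dy":-0.008,"dz":0,"ax":0,"ay":0,"az":0,"grip":0.4}]'
python3 -m jog '[{"dx":0,"dy":0,"dz":0,"ax":0,"ay":0,"az":0,"grip":0.4},{"dx":0,"dy":0,"dz":0,"ax":0,"ay":0,"az":0,"grip":0.4}]'
python3 - <<'E'
from h import *;from rig import manip
s,d=wrist(manip,'w11');e=manip.get_image('side')
print(inm(s['position']),s['width']);rows(s,mp(0,0,-10),RM)
for D in(d,e):
    im=D['img'].astype(int);r,g,b=im[...,0],im[...,1],im[...,2]
    print(blobs((r>140)&(r-b>70)&(g>90)&(g<r-20)),'eyelet raised',proj(D,mp(0,0,17)),'cover ring',proj(D,mp(105,0,8)))
    o,v=ray(D,blobs((r>140)&(r-b>70)&(g>90)&(g<r-20),(200,140,300,260))[0][1])
    t=((M[:3,3]-o)@M[:3,2]+.017)/(v@M[:3,2]);print(inm(o+v*t))
a=d['img'][110:290,165:345,::-1];cv2.imwrite('pics/c11.png',np.hstack([cv2.resize(a,(400,400)),cv2.resize(e['img'][130:210,220:300,::-1],(400,400))]))
E
```

```text
clock: 11.8
position: [0.5686, 0.0522, 0.1717]
ee_rot: [0.057, 0.207, 0.944, 0.252]
contact_force: [-1.4, 0.3, -0.2]
width: 0.0596
gripper_force: 0.0
clock: 11.97
position: [0.5639, 0.055, 0.1716]
ee_rot: [0.054, 0.206, 0.944, 0.253]
contact_force: [-0.4, -0.8, -0.1]
width: 0.0598
gripper_force: 0.0
[-0.6  3.7 78.1] 0.05980895856747931
d [-0.017  0.002  0.352] a [-0.    -0.004  0.004]
[(335, array([381.15223881, 197.67164179])), (107, array([253.08411215, 197.93457944])), (28, array([431.5       ,  71.17857143]))] eyelet raised [254.6 196.8] cover ring [377.3 194.2]
[-1.2 -1.  17. ]
[(987, array([145.27254306, 333.23100304])), (102, array([116.35294118, 380.87254902])), (89, array([387.86516854, 279.08988764]))] eyelet raised [258.6 174.4] cover ring [269.5 153.3]
[97.9 -5.  17. ]
```

View pics/c11.png

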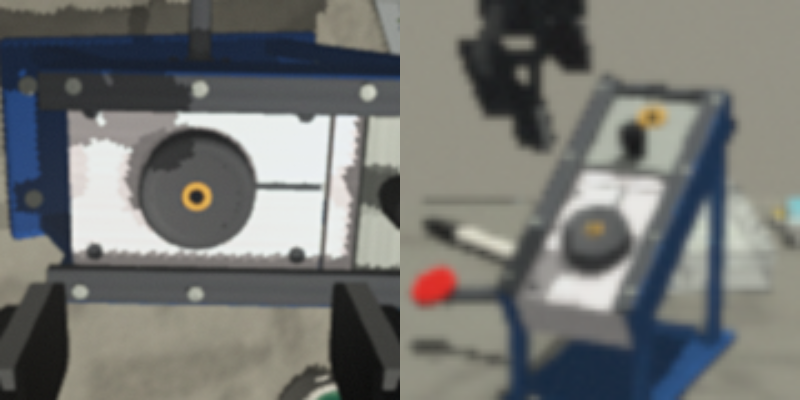

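```bash
python3 -m jog '[{"dx":-0.018,"dy":-0.002,"dz":0.13,"ax":0,"ay":0,"az":0,"grip":0.4},{"dx":-0.018,"dy":-0.002,"dz":0.25,"ax":0,"ay":0,"az":0,"grip":0.4},{"dx":-0.018,"dy":-0.002,"dz":0.34,"ax":0,"ay":0,"az":0,"grip":0.4},{"dx":-0.018,"dy":-0.002,"dz":0.38,"ax":0,"ay":0,"az":0,"grip":0.4},{"dx":-0.018,"dy":-0.002,"dz":0.38,"ax":0,"ay":0,"az":0,"grip":0.4}]'
python3 -m jog '[{"dx":0,"dy":0,"dz":0,"ax":0,"ay":0,"az":0,"grip":0.4}]'
python3 - <<'E'
from h import *;from rig import manip
s=manip.get_state();print(inm(s['position']),M[:3,:3].T@s['contact_force']);rows(s,mp(-1,-.5,-33),RM)
E
```

```text
clock: 12.48
position: [0.5872, 0.0966, 0.088]
ee_rot: [0.053, 0.206, 0.944, 0.253]
contact_force: [-0.7, 0.1, -0.3]
width: 0.0598
gripper_force: 0.0
clock: 12.57
position: [0.5891, 0.0953, 0.0901]
ee_rot: [0.055, 0.206, 0.944, 0.253]
contact_force: [-0.8, -0.0, 0.0]
width: 0.0598
gripper_force: 0.0
[ -0.5  -2.  -16.1] [-0.30807851  0.70346206  0.20161637]
d [ 0.006 -0.002  0.068] a [-0.    -0.002  0.005]
```

```bash
python3 -m jog '[{"dx":0.006,"dy":0,"dz":0.03,"ax":0,"ay":0,"az":0,"grip":0.4},{"dx":0.006,"dy":0,"dz":0.055,"ax":0,"ay":0,"az":0,"grip":0.4},{"dx":0.006,"dy":0,"dz":0.068,"ax":0,"ay":0,"az":0,"grip":0.4},{"dx":0.006,"dy":0,"dz":0.068,"ax":0,"ay":0,"az":0,"grip":0.4}]'
python3 - <<'E'
from h import *;from rig import manip
s=manip.get_state();print(inm(s['position']),M[:3,:3].T@s['contact_force'])
E
python3 -m jog '[{"dx":0,"dy":0,"dz":0,"ax":0,"ay":0,"az":0,"grip":-0.2},{"dx":0,"dy":0,"dz":0,"ax":0,"ay":0,"az":0,"grip":-0.2},{"dx":0,"dy":0,"dz":0,"ax":0,"ay":0,"az":0,"grip":-0.2},{"dx":0,"dy":0,"dz":0,"ax":0,"ay":0,"az":0,"grip":-0.2}]' 40
python3 - <<'E'
from h import *;from rig import manip
s=manip.get_state();print(inm(s['position']),s['width'],s['gripper_force'],M[:3,:3].T@s['contact_force'])
E
```

```text
clock: 12.9
position: [0.5914, 0.1034, 0.0747]
ee_rot: [0.055, 0.206, 0.944, 0.253]
contact_force: [-0.0, -1.3, 0.4]
width: 0.06
gripper_force: 0.0
[ -1.   -0.7 -33.6] [-0.80871216 -0.50541323  0.91118106]
clock: 13.23
position: [0.5917, 0.1028, 0.0749]
ee_rot: [0.056, 0.206, 0.944, 0.252]
contact_force: [-0.2, -1.6, -0.8]
width: 0.0423
gripper_force: 41.1
[ -1.2  -1.2 -33.2] 0.04232750023323092 41.140775084495544 [-1.73837266 -0.49933592  0.12294551]
```

```bash
python3 -m jog '[{"dx":0,"dy":0,"dz":-0.03,"ax":0,"ay":0,"az":0,"grip":-0.2},{"dx":0,"dy":0,"dz":-0.07,"ax":0,"ay":0,"az":0,"grip":-0.2},{"dx":0,"dy":0,"dz":-0.13,"ax":0,"ay":0,"az":0,"grip":-0.2},{"dx":0,"dy":0,"dz":-0.22,"ax":0,"ay":0,"az":0,"grip":-0.2},{"dx":0,"dy":0,"dz":-0.32,"ax":0,"ay":0,"az":0,"grip":-0.2}]'
python3 -m jog '[{"dx":0,"dy":0,"dz":-0.1,"ax":0,"ay":0,"az":0,"grip":-0.2},{"dx":0,"dy":0,"dz":-0.2,"ax":0,"ay":0,"az":0,"grip":-0.2},{"dx":0,"dy":0,"dz":-0.3,"ax":0,"ay":0,"az":0,"grip":-0.2},{"dx":0,"dy":0,"dz":-0.3,"ax":0,"ay":0,"az":0,"grip":-0.2}]'
python3 - <<'E'
from h import *;from rig import manip
s=manip.get_state();print(inm(s['position']),s['width'],s['gripper_force'],s['contact_force'])
# tray goal: tool down, y along tray y
t=np.radians(71.15);y=np.array([np.cos(t),np.sin(t),0]);z=np.array([0,0,-1.]);RT=np.c_[np.cross(y,z),y,z]
d=np.load('top0.npz');im=d['img'].astype(int);r,g,b=im[...,0],im[...,1],im[...,2]
bb=blobs((r>120)&(r-b>50)&(g<r-10)&(g>80),(325,200,390,250));print(bb)
c=np.array([.4623,-.3193]);
for n,q in bb[:2]:
    p=plane(d,q,.026)[:2]-c;print('sinker in tray frame (mm): y',p@y[:2]*1000,'x',p@np.array([y[1],-y[0]])*1000)
f=c-.048*y[:2];print('free',f);rows(s,[*f,.15],RT)
E
```

```text
clock: 13.65
position: [0.5736, 0.0669, 0.1448]
ee_rot: [0.054, 0.206, 0.944, 0.253]
contact_force: [0.7, -1.0, -1.0]
width: 0.0419
gripper_force: 43.9
clock: 13.98
position: [0.5612, 0.0302, 0.2143]
ee_rot: [0.06, 0.206, 0.944, 0.252]
contact_force: [0.5, -0.7, -0.0]
width: 0.0423
gripper_force: 44.0
[  0.3  -4.4 126.9] 0.042344311527199516 44.03556525707245 [ 0.53790135 -0.70121616 -0.04688029]
[(7, array([339.85714286, 218.85714286])), (7, array([352.57142857, 230.        ]))]
sinker in tray frame (mm): y 57.35528124869436 x 0.7371107319045673
sinker in tray frame (mm): y 6.553573421163367 x -21.62099660652934
free [ 0.4467916  -0.36472565]
d [-0.245 -1.538 -0.588] a [ 0.332  0.023 -0.063]
```

```bash
cat >> h.py <<'E'
_t=np.radians(71.15);ty=np.array([np.cos(_t),np.sin(_t),0]);tx=np.array([ty[1],-ty[0],0]);_z=np.array([0,0,-1.])
RT=np.c_[np.cross(tx,_z),tx,_z]
goal=np.array([.4623,-.3193,0])-.052*ty+.003*tx
E
python3 - <<'E'
from h import *;from rig import manip
s=manip.get_state();print(s['qpos'].round(2) if hasattr(s['qpos'],'round') else s['qpos'],goal);rows(s,goal+[0,0,.12],RT)
E
```

```text
[-0.45  0.18  1.72  0.55  1.28 -1.76] [ 0.44833834 -0.36948039  0.        ]
d [-0.257 -1.611 -0.491] a [ 0.275 -0.239  0.912]
```

```bash
python3 -m jog '[{"dx":-0.12,"dy":-0.72,"dz":-0.28,"ax":0.275,"ay":-0.239,"az":0.912,"grip":-0.2},{"dx":-0.12,"dy":-0.72,"dz":-0.28,"ax":0.275,"ay":-0.239,"az":0.912,"grip":-0.2},{"dx":-0.12,"dy":-0.72,"dz":-0.28,"ax":0.275,"ay":-0.239,"az":0.912,"grip":-0.2},{"dx":-0.12,"dy":-0.72,"dz":-0.28,"ax":0.275,"ay":-0.239,"az":0.912,"grip":-0.2},{"dx":-0.12,"dy":-0.72,"dz":-0.28,"ax":0.275,"ay":-0.239,"az":0.912,"grip":-0.2}]'
python3 - <<'E'
from h import *;from rig import manip
s=manip.get_state();print(s['qpos'],s['gripper_force']);rows(s,goal+[0,0,.12],RT)
E
```

```text
clock: 14.4
position: [0.505, -0.1559, 0.179]
ee_rot: [0.033, 0.493, 0.855, 0.158]
contact_force: [0.7, 0.7, -1.9]
width: 0.0425
gripper_force: 44.0
[-0.68014481  0.17346522  1.74304305  0.34448363  1.22813987 -1.32205196] 43.99970233440399
d [-0.637 -0.657 -0.027] a [ 0.157 -0.144  0.539]
```

```bash
python3 -m jog '[{"dx":-0.5,"dy":-0.5,"dz":-0.05,"ax":0.157,"ay":-0.144,"az":0.539,"grip":-0.2},{"dx":-0.5,"dy":-0.5,"dz":-0.05,"ax":0.157,"ay":-0.144,"az":0.539,"grip":-0.2},{"dx":-0.5,"dy":-0.5,"dz":-0.05,"ax":0.157,"ay":-0.144,"az":0.539,"grip":-0.2},{"dx":-0.5,"dy":-0.5,"dz":-0.05,"ax":0.157,"ay":-0.144,"az":0.539,"grip":-0.2},{"dx":-0.5,"dy":-0.5,"dz":-0.05,"ax":0.157,"ay":-0.144,"az":0.539,"grip":-0.2}]'
python3 - <<'E'
from h import *;from rig import manip
s=manip.get_state();print(s['gripper_force']);rows(s,goal+[0,0,.12],RT)
E
```

```text
clock: 14.82
position: [0.4633, -0.3262, 0.1393]
ee_rot: [0.011, 0.729, 0.682, 0.05]
contact_force: [-0.2, 1.1, -0.3]
width: 0.0422
gripper_force: 44.0
43.974848985672
d [-0.181 -0.054  0.063] a [ 0.049 -0.044  0.167]
```

```bash
python3 -m jog '[{"dx":-0.18,"dy":-0.055,"dz":0.06,"ax":0.049,"ay":-0.044,"az":0.167,"grip":-0.2},{"dx":-0.18,"dy":-0.055,"dz":0.06,"ax":0.049,"ay":-0.044,"az":0.167,"grip":-0.2},{"dx":-0.18,"dy":-0.055,"dz":0.06,"ax":0.049,"ay":-0.044,"az":0.167,"grip":-0.2},{"dx":-0.18,"dy":-0.055,"dz":0.06,"ax":0.049,"ay":-0.044,"az":0.167,"grip":-0.2}]'
python3 -m jog '[{"dx":0,"dy":0,"dz":0,"ax":0,"ay":0,"az":0,"grip":-0.2},{"dx":0,"dy":0,"dz":0,"ax":0,"ay":0,"az":0,"grip":-0.2}]'
python3 - <<'E'
from h import *;from rig import manip
s,d=wrist(manip,'w12');print(s['gripper_force'],s['position']);rows(s,goal+[0,0,-.012],RT)
# re-measure tray from wrist: green rim rectangle on z=.016
im=d['img'].astype(int);r,g,b=im[...,0],im[...,1],im[...,2];m=((g>70)&(g>r*1.5)&(g>b*1.3)).astype(np.uint8)
print('green',m.sum(),[proj(d,np.array([.4623,-.3193,.016])+a*.062*tx+c*.098*ty) for a,c in((1,1),(1,-1),(-1,-1),(-1,1))])
c=max(cv2.findContours(m,0,2)[0],key=cv2.contourArea);print(cv2.boundingRect(c))
print(blobs((r>110)&(r-b>45)&(g<r-10)&(g>60)),[proj(d,np.array([.4623,-.3193,.024])+p) for p in(.0574*ty,.0066*ty-.0216*tx)])
E
```

```text
clock: 15.15
position: [0.4507, -0.3636, 0.121]
ee_rot: [-0.002, 0.811, 0.586, 0.002]
contact_force: [0.2, 0.7, -1.5]
width: 0.0425
gripper_force: 44.0
clock: 15.32
position: [0.4505, -0.3636, 0.1221]
ee_rot: [-0.001, 0.81, 0.586, 0.003]
contact_force: [0.0, 0.1, -1.7]
width: 0.0421
gripper_force: 44.0
43.966548442840576 [ 0.45051381 -0.36358876  0.1221176 ]
d [-0.028 -0.002  0.536] a [ 0.001 -0.003  0.007]
green 22855 [array([326.,  12.]), array([310.6, 229.5]), array([188.4, 228.4]), array([176.2,  10. ])]
(180, 5, 148, 226)
[(1171, array([237.84457728, 320.01280956])), (129, array([254.20155039,  60.48837209])), (97, array([227.22680412, 122.22680412]))] [array([250.7,  62.8]), array([226. , 124.2])]
```

```bash
python3 -m jog '[{"dx":-0.026,"dy":0,"dz":0.12,"ax":0,"ay":0,"az":0,"grip":-0.2},{"dx":-0.026,"dy":0,"dz":0.24,"ax":0,"ay":0,"az":0,"grip":-0.2},{"dx":-0.026,"dy":0,"dz":0.35,"ax":0,"ay":0,"az":0,"grip":-0.2},{"dx":-0.026,"dy":0,"dz":0.45,"ax":0,"ay":0,"az":0,"grip":-0.2},{"dx":-0.026,"dy":0,"dz":0.5,"ax":0,"ay":0,"az":0,"grip":-0.2}]'
python3 -m jog '[{"dx":0,"dy":0,"dz":0.01,"ax":0,"ay":0,"az":0,"grip":-0.2},{"dx":0,"dy":0,"dz":0.03,"ax":0,"ay":0,"az":0,"grip":-0.2},{"dx":0,"dy":0,"dz":0.04,"ax":0,"ay":0,"az":0,"grip":-0.2},{"dx":0,"dy":0,"dz":0.04,"ax":0,"ay":0,"az":0,"grip":-0.2}]'
python3 - <<'E'
from h import *;from rig import manip
s=manip.get_state();print(s['gripper_force'],s['position'],s['contact_force']);rows(s,goal+[0,0,-.022],RT)
E
```

```text
clock: 15.78
position: [0.4474, -0.3681, -0.0055]
ee_rot: [-0.003, 0.81, 0.586, 0.002]
contact_force: [0.5, -0.6, -1.0]
width: 0.042
gripper_force: 44.0
clock: 16.12
position: [0.4496, -0.3704, -0.0122]
ee_rot: [0.0, 0.81, 0.586, 0.002]
contact_force: [-0.8, -0.3, -1.7]
width: 0.0427
gripper_force: 44.0
44.035595655441284 [ 0.44960513 -0.37035089 -0.01215469] [-0.75731211 -0.31836256 -1.72422173]
d [ 0.002 -0.006  0.039] a [ 0.002 -0.002  0.007]
```

```bash
python3 -m jog '[{"dx":0,"dy":0,"dz":0.01,"ax":0,"ay":0,"az":0,"grip":-0.2},{"dx":0,"dy":0,"dz":0.02,"ax":0,"ay":0,"az":0,"grip":-0.2},{"dx":0,"dy":0,"dz":0.028,"ax":0,"ay":0,"az":0,"grip":-0.2},{"dx":0,"dy":0,"dz":0.028,"ax":0,"ay":0,"az":0,"grip":-0.2}]'
python3 -m jog '[{"dx":0,"dy":0,"dz":0.004,"ax":0,"ay":0,"az":0,"grip":-0.2},{"dx":0,"dy":0,"dz":0.008,"ax":0,"ay":0,"az":0,"grip":-0.2},{"dx":0,"dy":0,"dz":0.008,"ax":0,"ay":0,"az":0,"grip":-0.2}]'
python3 -m jog '[{"dx":0,"dy":0,"dz":0.003,"ax":0,"ay":0,"az":0,"grip":-0.2},{"dx":0,"dy":0,"dz":0.006,"ax":0,"ay":0,"az":0,"grip":-0.2},{"dx":0,"dy":0,"dz":0.006,"ax":0,"ay":0,"az":0,"grip":-0.2}]'
```

```text
clock: 16.45
position: [0.4491, -0.3698, -0.0199]
ee_rot: [-0.0, 0.81, 0.586, 0.002]
contact_force: [0.3, -1.0, -1.2]
width: 0.0424
gripper_force: 44.0
clock: 16.7
position: [0.4491, -0.3699, -0.022]
ee_rot: [-0.0, 0.81, 0.586, 0.002]
contact_force: [-0.8, -0.1, -1.2]
width: 0.0424
gripper_force: 44.0
clock: 16.95
position: [0.4491, -0.3699, -0.0235]
ee_rot: [-0.0, 0.81, 0.586, 0.002]
contact_force: [0.4, 0.4, -1.5]
width: 0.0421
gripper_force: 44.0
```

```bash
python3 -m jog '[{"dx":0,"dy":0,"dz":0.003,"ax":0,"ay":0,"az":0,"grip":-0.2},{"dx":0,"dy":0,"dz":0.005,"ax":0,"ay":0,"az":0,"grip":-0.2},{"dx":0,"dy":0,"dz":0.005,"ax":0,"ay":0,"az":0,"grip":-0.2}]'
python3 -m jog '[{"dx":0,"dy":0,"dz":0.003,"ax":0,"ay":0,"az":0,"grip":-0.2},{"dx":0,"dy":0,"dz":0.005,"ax":0,"ay":0,"az":0,"grip":-0.2},{"dx":0,"dy":0,"dz":0.005,"ax":0,"ay":0,"az":0,"grip":-0.2}]'
```

```text
clock: 17.2
position: [0.4491, -0.3699, -0.0247]
ee_rot: [-0.0, 0.81, 0.586, 0.002]
contact_force: [-0.3, -0.4, -1.7]
width: 0.042
gripper_force: 44.0
clock: 17.45
position: [0.4493, -0.37, -0.0253]
ee_rot: [-0.0, 0.81, 0.586, 0.002]
contact_force: [-0.6, 0.6, 3.3]
width: 0.042
gripper_force: 44.5
```

```bash
python3 -m jog '[{"dx":0,"dy":0,"dz":0,"ax":0,"ay":0,"az":0,"grip":0.1},{"dx":0,"dy":0,"dz":0,"ax":0,"ay":0,"az":0,"grip":0.2},{"dx":0,"dy":0,"dz":0,"ax":0,"ay":0,"az":0,"grip":0.25},{"dx":0,"dy":0,"dz":0,"ax":0,"ay":0,"az":0,"grip":0.25}]'
python3 -m jog '[{"dx":0,"dy":0,"dz":-0.04,"ax":0,"ay":0,"az":0,"grip":0.25},{"dx":0,"dy":0,"dz":-0.12,"ax":0,"ay":0,"az":0,"grip":0.25},{"dx":0,"dy":0,"dz":-0.26,"ax":0,"ay":0,"az":0,"grip":0.25},{"dx":0,"dy":0,"dz":-0.42,"ax":0,"ay":0,"az":0,"grip":0.25},{"dx":0,"dy":0,"dz":-0.58,"ax":0,"ay":0,"az":0,"grip":0.25}]'
python3 -m jog '[{"dx":0,"dy":0,"dz":-0.16,"ax":0,"ay":0,"az":0,"grip":0.25},{"dx":0,"dy":0,"dz":-0.32,"ax":0,"ay":0,"az":0,"grip":0.25},{"dx":0,"dy":0,"dz":-0.32,"ax":0,"ay":0,"az":0,"grip":0.25},{"dx":0,"dy":0,"dz":-0.32,"ax":0,"ay":0,"az":0,"grip":0.25}]'
python3 - <<'E'
from h import *;from rig import manip
s,d=wrist(manip,'w13');e=manip.get_image('side')
for D in(d,e):
    im=D['img'].astype(int);r,g,b=im[...,0],im[...,1],im[...,2]
    print(blobs((r>100)&(r-b>40)&(g<r-10)&(g>60),(150,20,360,290))[:3],'pred new',proj(D,goal+[0,0,.026]),'a,b',[proj(D,np.array([.4623,-.3193,.026])+p) for p in(.0574*ty,.0066*ty-.0216*tx)])
im=d['img'].astype(int);grey=(im.max(2)-im.min(2)<25)&(im.max(2)<120)&(im.max(2)>50)
c,r0=proj(d,goal+[0,0,.024]).astype(int);k=np.zeros(grey.shape,np.uint8);k[r0-50:r0+50,c-50:c+50]=grey[r0-50:r0+50,c-50:c+50]
cs=max(cv2.findContours(k,0,2)[0],key=cv2.contourArea);print(cv2.fitEllipse(cs),cv2.contourArea(cs))
E
```

```text
clock: 17.78
position: [0.4493, -0.3699, -0.0259]
ee_rot: [-0.0, 0.81, 0.586, 0.002]
contact_force: [-0.2, -1.3, 0.7]
width: 0.0535
gripper_force: 0.0
clock: 18.2
position: [0.4482, -0.3699, 0.1209]
ee_rot: [-0.001, 0.81, 0.586, 0.002]
contact_force: [0.8, 0.3, 0.6]
width: 0.0533
gripper_force: 0.0
clock: 18.53
position: [0.4497, -0.3719, 0.203]
ee_rot: [0.004, 0.81, 0.586, 0.003]
contact_force: [-0.5, 0.6, -0.5]
width: 0.0536
gripper_force: 0.0
[(962, array([235.02182952, 268.17671518])), (85, array([250.96470588,  60.43529412])), (66, array([251.95454545, 161.45454545]))] pred new [250.5 161.8] a,b [array([248.4,  62.1]), array([229. , 110.5])]
[(68, array([355.27941176, 191.42647059])), (45, array([310.88888889, 192.31111111])), (42, array([200.66666667, 185.83333333]))] pred new [206.4 286.8] a,b [array([223.9, 259.6]), array([206.4, 269.7])]
((251.7845458984375, 160.40859985351562), (34.78036117553711, 35.36857223510742), 118.4523696899414) 948.0
```

```bash
python3 -c "
from rig import manip
print(manip.sign_off())"
```

```text
the job is handed in; nothing more can be done
None
```

I slid the cover to its stop, pressed the lever to its stop, set the sinker down flat in the free part of the green tray (wrist camera shows it within about 2 mm of the aim point), and handed the job in at 18.5 s. I did not check the cover and lever again after lifting the sinker. In pressing the lever, the closed fingertips briefly reached about 57 N against its stop, above 40 N if that limit counts fingertips.

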